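# Lift the phone display to the set angle in the opening jig

## Robot

A 6-joint arm with a two-finger parallel gripper is mounted at the origin on a cart in front of the work surface, level with it; the furniture and walls round the work are solid. World frame = base frame: x ahead of the robot, y to its left, z up, the work surface at z = 0. Lengths are in m, angles in rad, forces in N, time in s.
With the tool pointing down it reaches from about 0.225 to 0.875 m from the base axis. Payload 3.4 kg.
Tool frame: the origin (TCP) lies on the centre line of the jaws, within the pads' length; the fingertips stand 17 mm ahead of it and the grasp point (between the pads) lies 2 mm behind it (nose_length is the distance from the TCP to the fingertips, in m); z points along the fingers, y is the line along which they close (so a half turn about z gives the same grasp; the last joint's range is limited). The gripper opens to 85 mm and grips with 20 to 120 N. Pads are 22 mm wide; open, the fingers measure 114 mm over their backs; the gripper's body (76 mm by 85 mm) begins 54 mm behind the grasp point. The pads swing forward as they close: fully open they stand 13 mm farther back than shut.
Start: joints at [1.098, 0.276, 1.505, -0, 1.361, -0.121], TCP at [0.198, 0.54, 0.248] pointing down, gripper open.
Joint ranges: [-2.89, 2.89], [-0.75, 2.08], [0.22, 2.7], [-1.18, 4.32], [0.11, 2.71], [-2.7, 2.7]. Speed limits (rad/s): [2.57, 2.57, 3.14, 3.14, 3.14, 3.14].

## Interface

Orientations are given as a unit quaternion [w, x, y, z].
In Python, from rig import get_state, get_image, sign_off, find_in, place_of, nose_length gives the robot as it stands.
- The arm moves only by the tool apply_moves, never from a script. Its argument "deltas" is one flat list of numbers, 5 for each row, row after row: the finger opening in mm, from 0 to 85.4, then the shift along the tool's x, y, z in mm, then the turn about the tool's z in degrees. A call has 1 to 12 rows; each row is the pose to reach, as a shift and turn from the pose commanded when the call began, along the tool's axes at that moment; what a row does not reach only later rows make up. A row lasts 1/12 s, in which the tool goes at most 41.7 mm and 7.16 degrees, less where a joint would pass 70% of its speed; a pose out of reach is approached as far as the arm can. A call with a gripper value outside its range is refused whole. The fingers move at their own pace and stop on an object; "squeeze" is the grip in N (left out, the last holds). Time passes only in rows, so rows that repeat a pose let the fingers close. It gives the time, the measured TCP pose, the force, the opening and the grip force at its end, in the units of the state.
- get_state(): the state, without advancing time (a new reading comes with each control period).
- get_image(name): name is "side" or "top"; returns a dict with "frame" (480x640x3 uint8, red, green, blue), "K" (3x3 intrinsics, pixels), "position" and "orientation" of the camera in the world. Camera axes: x right, y down, z forward; pixel columns grow to the right and rows downward; lengths in m; the calibration is good to about 2 mm. A picture is of the moment at which its call begins. There is no depth.
- sign_off(): hands the job in; it is judged then, once.
Trained networks look in a picture, given as the dict that the camera call returned (one of the last four; its "shot" number tells which), for a name from the list of things; names that differ only in an ending like _2 or _b are one class to them, and where a whole thing is asked for, a point or a joint stands for the part that bears it (a point fixed in the world has none). Each returns a list of dicts, best first, with "score" (0 to 1); they miss things now and then, are a little off and sometimes report something else, mostly with a low value. They report only what shows in the picture. A call takes as long as a camera call.
- find_in(query, picture): "point" ([column, row] in pixels, amid what is visible of it).
- place_of(query, picture): "point" ([column, row] in pixels: a listed point, or the origin of a listed thing).
The state is a dict: "clock": time; "qpos": joint angles; "qd": joint speeds; "effort": joint torques, N m; "position": TCP position; "ee_rot": TCP orientation; "contact_force": force on the tool from outside, world axes, zero at the start; "moment": the same for the moment, N m; "width": finger opening in m; "gripper_force": force on a finger pad.
Only numpy, scipy, OpenCV 4.12 (cv2) and the standard library are available. Lean on these libraries where they do the work, as an engineer would, in place of code of your own. Each camera call takes 0.05 s, during which the arm holds its last target. There are 200 camera calls.

## Task

The phone in the opening jig is ready to be opened. With the display lifter still down, pull up the jig's sprung hold-down clip by its knob, turn it across onto the bare front end of the phone and let it close there, so that the phone stays down. Then take the lifter's bow handle and raise it against its spring until its side arms are in line with the pointer arm set on the quadrant, not beyond it because the display's ribbon is short, and finish while still holding it there; leave the pointer and the tools lying beside the jig as they are.

Things in the scene. Friction and masses are not known exactly. Their poses are not given: they have to be found in the camera images.
- jig: phone opening jig, an aluminium base plate fixed to the bench, 204 (x) x 172 (y) mm, its top 12 mm above the bench. Origin on the bench under the middle of the phone; its x points from the front (handle end) to the hinge, y to the left, z up. The plate spans x -104..100, y -101..71 mm.
- hinge (a point): middle of the hinge axis of lifter and pointer, at (80, 0, 26) mm in the jig frame; the axis runs along the jig's y.
- clip_lift (a joint): height of the hold-down clip above its lowest stop in m, 0..0.016. A spring pulls it down with 3 N at 0 and 6 N at 0.016, plus 0.6 N of weight. It starts at 0 (clip beside the phone, foot below the level of the phone's top); resting on the phone it reads about 0.0055. Raise it by 0.008 or more to swing it over the phone.
- clip_swing (a joint): swing of the clip about its upright post in rad, 0 = arm pointing to the jig's front (-x), 1.57 = arm straight across to the jig's +y with the foot on the phone's bare front end (a stop). It grows clockwise seen from above and stays where it is left. Starts at 0 to 0.5; the foot is on the phone from about 1.3.
- clip: the hold-down clip: steel arm 12 mm wide with a round rubber foot of 11 mm diameter under its end, 50 mm from the post; the post stands at (-56, -80) mm in the jig frame, to the right of the phone's front end. Origin on the post axis, at the level of the base plate's top while the clip is down; the arm points along its -x, top of the arm 12.5 mm up.
- clip_knob (a point): centre of the clip's round black knurled knob on top of the post, 20 mm in diameter, 22 mm tall; its centre is 50 mm above the bench while the clip is down. 14 mm free height between the arm and the knob.
- phone_mid (a point): centre of the opened phone frame with its circuit boards, 136 (x) x 68 (y) x 7 mm, lying loose in low rails on the base plate, underside 12 mm above the bench. Its display (112 x 60 mm, black) lies on it, sucked to the lifter; the front 22 mm of the phone are bare.
- lid (a joint): angle of the display lifter in rad, 0 = down (level), grows as its front end rises, up to 1.3. The spring hinge pulls it down with 0.32 N m at 0 and 0.45 N m more per rad, plus the weight of the lifter (130 g); let go, it falls shut.
- lifter: hinged lifter: two aluminium side arms 8 mm high at y = -36 and +36 mm, cross bars with suction cups, the display below and a bow handle at the front. Origin on the hinge axis; its -x points along the side arms to the handle.
- lift_bar (a point): middle of the handle's round steel bar, 10 mm thick, 60 mm long, parallel to the hinge; at (-152, 0, 40) mm in the lifter's frame, so 157 mm from the hinge axis, and at (-72, 0, 66) mm in the jig frame while the lifter is down. Nothing lies within 25 mm in front of, behind or under the bar but its two end rods.
- pointer_set (a joint): angle of the pointer in rad, measured like the lifter's: 0 = level, grows upward about the same hinge axis. Set between 0.4 and 0.75; stiff, stays where it is.
- pointer: pointer: dark steel arm 112 mm long, 7 mm wide, on the left of the hinge (y = 54 mm) beside a graduated quadrant. Origin on the hinge axis; its -x points along the arm, so that lifter and pointer are in line when their x axes are parallel.
- pointer_tip (a point): tip of the pointer arm, 110 mm from the hinge axis.
- spudger: black nylon spudger 150 x 10 x 4 mm lying on the bench to the right of the jig, long side along its y; to be left alone.
- tweezers: steel tweezers 124 x 14 x 8 mm lying to the right of the jig, long side along its y; to be left alone.
- screwdriver: small dark precision screwdriver 147 x 13 x 13 mm lying to the left of the jig, long side along its y; to be left alone.

How it is judged:
On the way, in this order (a step that is already met when the one before it is completed fails the run):
1. the clip has closed on the phone's bare end, let go, with the lifter still down (contact force between clip and phone above 1.5 N and contact force between the fingers and clip below 0.1 N and value of joint lid below 0.06 rad), for 0.2 s.
2. the lifter is raised in line with the pointer and held there (angle between the x axis of lifter and the x axis of pointer, either way round below 0.07 rad and contact force between the fingers and lifter above 1 N), for 0.5 s.
At the end, for the whole second after the job is handed in: the gripper's fingers hold the lifter still, its side arms parallel to the pointer within 4 degrees (0.07 rad), pressing on it with more than 1 N and nothing else carrying it; the clip, let go, presses on the phone with more than 1.5 N; phone and pointer are within 6 mm of where they were (all of step 2 and velocity of joint lid between -0.08 and 0.08 rad/s and contact force between lifter and phone below 0.2 N and contact force between clip and phone above 1.5 N and contact force between the arm and clip below 0.1 N and distance of each of phone_mid, pointer_tip from where it was at the start of the episode below 0.006 m); the arm keeps its last pose, push and grip.
It fails at once if the lifter is raised more than 9 degrees beyond the pointer (the ribbon tears) (z of lift_bar in the frame of pointer above 0.0633 m).
It fails at once if the lifter is raised before the clip has been turned over the phone (value of joint lid above 0.12 rad and value of joint clip_swing below 1.1 rad).
It fails at once if the pointer is moved by more than 8 mm (distance of pointer_tip from where it was at the start of the episode above 0.008 m).
It fails at once if a tool beside the jig is moved by more than 30 mm (distance of any of spudger, tweezers, screwdriver from where it was at the start of the episode above 0.03 m).
It also fails if it takes over 48 s, if anything falls off the work surface, if the arm or the gripper's body presses on something with over 40 N, if the wrist force passes 120 N, or if a joint passes its speed limit or range.

## Working session

There is one attempt and no reset: what is moved stays moved. The work goes in short steps, Python scripts to look and compute and a tool call to move; the robot and the scene stay as the last step left them, time stands still between calls to the robot, and variables do not carry over. Pictures are saved under pics/ and viewed, at most 10 in all, crops included, and the job is handed in when it is done.

Besides the shell and the picture viewer there is one more tool, called after "Emit:" as name(argument=value, ...) on one line, values as JSON. apply_moves: Moves the arm, as the interface text tells. Its arguments: {"type":"object","properties":{"deltas":{"type":"array"},"squeeze":{"type":"number"}},"required":["deltas"]}

```bash
mkdir -p pics; cat > h.py <<'E'
from rig import *
import numpy as np, cv2
from scipy.spatial.transform import Rotation as R
def rot(q): return R.from_quat([q[1],q[2],q[3],q[0]])
def ray(im,p):
    d=np.linalg.solve(im["K"],[p[0],p[1],1.]); d=rot(im["orientation"]).apply(d)
    return np.array(im["position"]),d/np.linalg.norm(d)
def at_z(im,p,z):
    o,d=ray(im,p); return o+d*(z-o[2])/d[2]
def tri(obs):
    A=np.zeros((3,3));b=np.zeros(3)
    for im,p in obs:
        o,d=ray(im,p);M=np.eye(3)-np.outer(d,d);A+=M;b+=M@o
    return np.linalg.solve(A,b)
def proj(im,P):
    c=rot(im["orientation"]).inv().apply(np.array(P)-im["position"]); q=im["K"]@c; return q[:2]/q[2]
E
python3 - <<'E'
from h import *
ims={n:get_image(n) for n in("side","top")}
for n,i in ims.items():
    cv2.imwrite(f"pics/{n}0.png",i["frame"][:,:,::-1]); print(n,i["position"],i["orientation"],i["K"][0])
for q in["jig","hinge","clip","clip_knob","phone_mid","lifter","lift_bar","pointer","pointer_tip"]:
    o=[]
    for n,i in ims.items():
        r=place_of(q,i); print(q,n,[(np.round(x["point"]),round(x["score"],2)) for x in r[:2]])
        if r:o.append((i,r[0]["point"]))
    if len(o)==2:
        P=tri(o);print("  ",P.round(4),[np.round(proj(i,P)-p,1) for i,p in o])
s=get_state();print(s["position"],s["ee_rot"],s["clock"],nose_length)
E
```

```text
side [ 0.23955361 -0.73153119  0.49098694] [-0.50001576  0.84353158 -0.16976645  0.09807172] [540.30265778   0.         316.95199998]
top [ 0.36946728 -0.02190162  0.96999115] [-0.06529261  0.70952759 -0.69921561  0.05835236] [542.80560278   0.         329.96038106]
jig side [(array([333., 299.]), 0.67)]
jig top [(array([370., 249.]), 0.72)]
   [ 0.5338 -0.0833 -0.0042] [array([-0.7,  0.1]), array([ 0.2, -0.6])]
hinge side [(array([375., 273.]), 0.59)]
hinge top [(array([366., 206.]), 0.78)]
   [ 0.6096 -0.0767  0.0216] [array([-2.1,  0.5]), array([ 0.7, -1.8])]
clip side [(array([329., 327.]), 0.95)]
clip top [(array([418., 273.]), 0.71)]
   [ 0.489  -0.1687  0.0133] [array([-0.7,  0.1]), array([ 0.2, -0.5])]
clip_knob side [(array([330., 311.]), 0.96)]
clip_knob top [(array([425., 267.]), 0.57), (array([447., 243.]), 0.28)]
   [ 0.4919 -0.1744  0.0454] [array([ 1.4, -0.3]), array([-0.4,  1.1])]
phone_mid side [(array([331., 290.]), 0.76)]
phone_mid top []
lifter side [(array([373., 268.]), 0.77)]
lifter top [(array([366., 202.]), 0.82), (array([368., 202.]), 0.58)]
   [ 0.6108 -0.0747  0.0304] [array([ 0.8, -0.2]), array([-0.2,  0.7])]
lift_bar side [(array([292., 276.]), 0.57)]
lift_bar top [(array([381., 283.]), 0.97)]
   [ 0.4625 -0.0982  0.0647] [array([ 0.4, -0.1]), array([-0.1,  0.4])]
pointer side []
pointer top [(array([368., 204.]), 0.68), (array([425., 267.]), 0.24)]
pointer_tip side [(array([309., 240.]), 0.48)]
pointer_tip top [(array([345., 252.]), 0.52)]
   [ 0.513  -0.0369  0.0838] [array([-0.,  0.]), array([ 0., -0.])]
[0.19815829 0.53981555 0.24835103] [2.83128342e-05 1.74982959e-01 9.84571459e-01 7.38643730e-05] 1.0 0.017
```

View pics/top0.png

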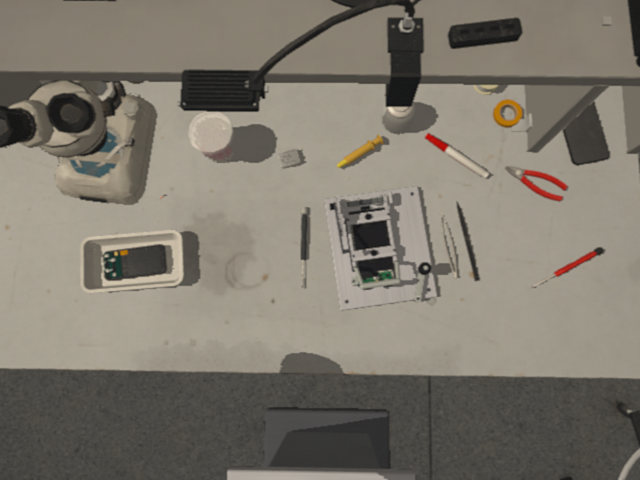

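View pics/side0.png

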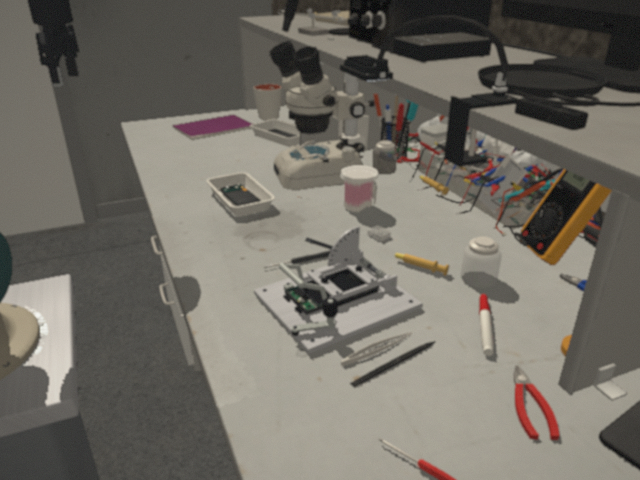

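Top view: the jig is at about (380,250) px, its knob at (425,267) with the clip arm pointing to the front (foot ~(421,297)), and the bow bar at (381,283). Side view: the pointer tip is at about (309,240) against the quadrant.

```bash
cat > fit.py <<'E'
from h import *
from scipy.optimize import least_squares
def fit(ims):
    J={"jig":(0,0,0),"hinge":(80,0,26),"lifter":(80,0,26),"clip":(-56,-80,12),"clip_knob":(-56,-80,50),"lift_bar":(-72,0,66)}
    obs=[];tip=[]
    for n,i in ims.items():
        for q in J:
            r=place_of(q,i)
            if r and r[0]["score"]>.5: obs.append((i,np.array(J[q])/1e3,r[0]["point"],q,n))
        r=place_of("pointer_tip",i)
        if r: tip.append((i,r[0]["point"]))
    W=lambda v,P:np.array([v[0],v[1],0])+R.from_euler("z",v[2]).apply(P)
    f=lambda v:np.concatenate([proj(i,W(v,P))-p for i,P,p,_,_ in obs])
    s=least_squares(f,[.534,-.083,.14],loss="soft_l1",x_scale=[.01,.01,.05]); v=s.x
    print("jig",v.round(4),"yaw deg",np.degrees(v[2]).round(2))
    for i,P,p,q,n in obs: print(q,n,(proj(i,W(v,P))-p).round(1))
    g=lambda a:np.concatenate([proj(i,W(v,np.array([.08-.11*np.cos(a[0]),.054,.026+.11*np.sin(a[0])])))-p for i,p in tip])
    t=least_squares(g,[.55]);print("pointer",t.x,t.fun.round(1))
    return v,W
if __name__=="__main__":
    ims={n:get_image(n) for n in("side","top")}
    v,W=fit(ims)
    s=get_state();T=rot(s["ee_rot"])
    for q,P in {"knob":(-56,-80,50),"bar":(-72,0,66)}.items():
        w=W(v,np.array(P)/1e3);print(q,w.round(4),"tool delta mm",(T.inv().apply(w-s["position"])*1e3).round(1))
    print("tool y yaw",np.degrees(np.arctan2(*T.apply([0,1,0])[[1,0]])), s["qpos"])
    i=ims["top"];c=i["frame"][175:320,310:500,::-1];cv2.imwrite("pics/c1.png",cv2.resize(c,None,fx=4,fy=4,interpolation=cv2.INTER_CUBIC))
E
python3 fit.py
```

```text
jig [ 0.5333 -0.0856  0.152 ] yaw deg 8.71
jig side [-0.9  2.1]
hinge side [-0.3  0.1]
clip side [1.5 1.9]
clip_knob side [0.3 0. ]
lift_bar side [ 3.9 -3.4]
jig top [ 2.5 -1.1]
hinge top [-2.1  2. ]
lifter top [ 1.2 -0.7]
clip top [-0.2 -0.1]
clip_knob top [-1.5  0.8]
lift_bar top [-1.5  2.8]
pointer [0.56813685] [ 0.3  0.7 -1.  -0.6]
knob [ 0.49   -0.1732  0.05  ] tool delta mm [-519.7 -568.8  198.3]
bar [ 0.4621 -0.0965  0.066 ] tool delta mm [-467.1 -506.4  182.3]
tool y yaw 69.8447249273062 [ 1.09800637e+00  2.75918428e-01  1.50485513e+00  1.87599233e-06
  1.36072756e+00 -1.21014439e-01]
```

View pics/c1.png

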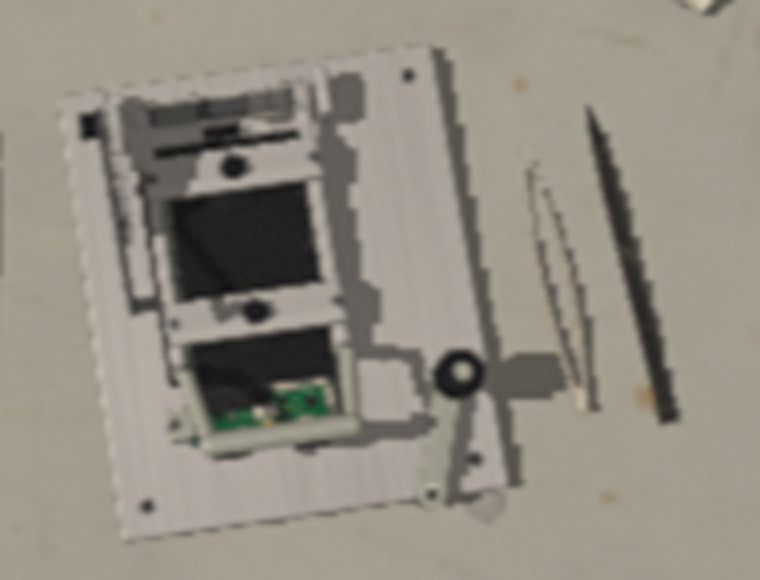

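The crop shows the jig upright, with the knob at full-image pixel (425,268), the clip foot at (418,299) (swing about 0.4 rad), and the bar at about (380,285). The plate corners are clear, so I'll use them to refine the jig pose.

```bash
python3 - <<'E'
from h import *
from scipy.optimize import least_squares
i=get_image("top");c=np.array([(62,100),(435,47),(517,482),(125,540)])/4+[310,175]-.4
P=np.array([(100,71),(100,-101),(-104,-101),(-104,71)])/1e3
w=np.array([at_z(i,p,.012)[:2] for p in c])
W=lambda v,P:v[:2]+R.from_euler("z",v[2]).apply(np.c_[P,0*P[:,0]])[:,:2]
s=least_squares(lambda v:(W(v,P)-w).ravel(),[.53,-.08,.15]);print(s.x,np.degrees(s.x[2]),(s.fun*1e3).round(1))
print("knob",W(s.x,np.array([[-.056,-.08],[-.072,0],[.08,0]])).round(4))
f=at_z(i,np.array([432,495])/4+[310,175],.0245);k=at_z(i,np.array([460,373])/4+[310,175],.061);print("foot",f,"knobtop",k)
a=np.arctan2(*(k-f)[[1,0]]);print("swing",s.x[2]-a)
E
```

```text
[ 0.5340527  -0.08687674  0.16067396] 9.205939585317699 [ 1.5  0.3  1.9  0.1 -1.9  1.  -1.5 -1.4]
knob [[ 0.4916 -0.1748]
 [ 0.463  -0.0984]
 [ 0.613  -0.0741]]
foot [ 0.44153085 -0.16555491  0.0245    ] knobtop [ 0.49019421 -0.17244239  0.061     ]
swing 0.30127331844812705
```

Emit:
apply_moves(deltas=[60,-520,-569,0,-10,60,-520,-569,0,-10,60,-520,-569,0,-10,60,-520,-569,0,-10,60,-520,-569,0,-10,60,-520,-569,0,-10,60,-520,-569,0,-10,60,-520,-569,0,-10,60,-520,-569,0,-10,60,-520,-569,0,-10,60,-520,-569,0,-10,60,-520,-569,0,-10], squeeze=50)

```text
clock: 2.85
position: [0.3878, 0.0752, 0.2487]
ee_rot: [0.001, 0.089, 0.996, 0.0]
contact_force: [1.4, 1.4, 0.3]
width: 0.0601
gripper_force: 0.0
```

Emit:
apply_moves(deltas=[45,-145,-227,60,0,45,-145,-227,60,0,45,-145,-227,60,0,45,-145,-227,60,0,45,-145,-227,60,0,45,-145,-227,60,0,45,-145,-227,60,0,45,-145,-227,130,0,45,-145,-227,130,0,45,-145,-227,130,0,45,-145,-227,130,0])

```text
clock: 3.77
position: [0.4893, -0.1715, 0.1173]
ee_rot: [-0.002, 0.089, 0.996, 0.001]
contact_force: [0.3, 0.1, -0.1]
width: 0.0452
gripper_force: 0.0
```

```bash
cat > g.py <<'E'
from h import *
import sys
def delta(P):
    s=get_state();T=rot(s["ee_rot"]);d=T.inv().apply(np.array(P)-s["position"])*1e3
    print("at",s["position"].round(4) if hasattr(s["position"],"round") else s["position"],"clock",round(s["clock"],2),"delta",d.round(1),"yaw",np.degrees(np.arctan2(*T.apply([0,1,0])[[1,0]])).round(2),"q6",s["qpos"][5])
E
python3 - <<'E'
from g import *
ims={n:get_image(n) for n in("side","top")}
delta([.4905,-.1738,.050])
for q in["clip_knob","clip"]:
  for n,i in ims.items(): print(q,n,[(np.round(x["point"]),round(x["score"],2)) for x in place_of(q,i)[:1]])
for n,i in ims.items(): print(n,"pred knob",proj(i,[.4905,-.1738,.05]),"tips",proj(i,np.array(get_state()["position"])-[0,0,.017]))
i=ims["side"];cv2.imwrite("pics/s2.png",cv2.resize(i["frame"][180:380,220:460,::-1],None,fx=3,fy=3,interpolation=cv2.INTER_CUBIC))
E
```

```text
at [ 0.4915 -0.1722  0.1199] clock 3.87 delta [ 0.9 -1.7 69.9] yaw 79.87 q6 -1.864794474925402
clip_knob side [(array([330., 309.]), 0.76)]
clip_knob top [(array([383., 284.]), 0.57)]
clip side [(array([332., 327.]), 0.89)]
clip top [(array([366., 199.]), 0.66)]
side pred knob [330.76344384 307.99258701] tips [331.17270686 274.74097031]
top pred knob [424.73746817 268.91874369] tips [429.06982744 264.1161453 ]
```

View pics/s2.png

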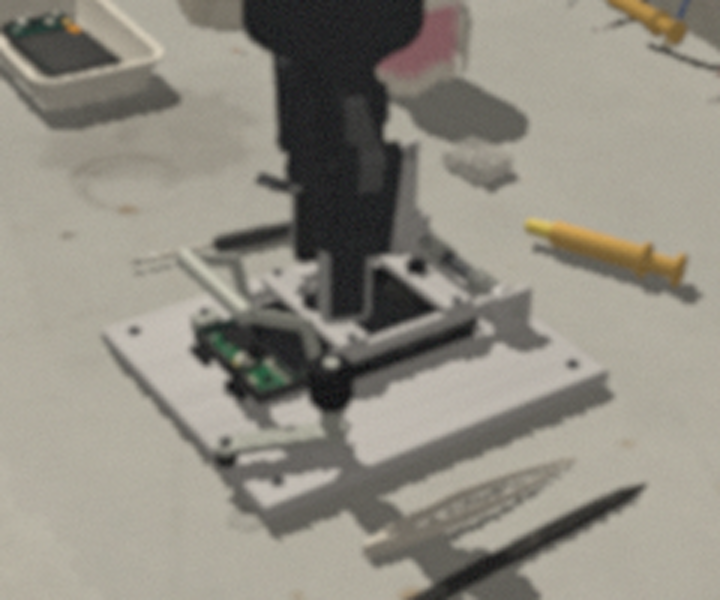

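Gripper is above the knob: knob at (330,309) matches the prediction within 1 px. Descend and close.

Emit:
apply_moves(deltas=[45,1,-1.5,30,0,45,1,-1.5,55,0,45,1,-1.5,69,0,45,1,-1.5,69,0,45,1,-1.5,69,0,10,1,-1.5,69,0,10,1,-1.5,69,0,10,1,-1.5,69,0,10,1,-1.5,69,0,10,1,-1.5,69,0,10,1,-1.5,69,0,10,1,-1.5,69,0], squeeze=50)

```text
clock: 5.07
position: [0.4906, -0.1716, 0.0513]
ee_rot: [0.002, 0.089, 0.996, 0.001]
contact_force: [2.7, 7.4, 5.3]
width: 0.0184
gripper_force: 48.6
```

Emit:
apply_moves(deltas=[10,0,2,-4,0,10,0,2,-8,0,10,0,2,-12,0,10,0,2,-12,0,10,0,2,-12,0])

```text
clock: 5.48
position: [0.4905, -0.1713, 0.0617]
ee_rot: [0.001, 0.089, 0.996, 0.0]
contact_force: [4.3, 1.9, -5.2]
width: 0.0186
gripper_force: 48.9
```

Emit:
apply_moves(deltas=[10,-0.8,0.3,-1,6,10,-0.8,0.3,-1,12,10,-0.8,0.3,-1,18,10,-0.8,0.3,-1,24,10,-0.8,0.3,-1,30,10,-0.8,0.3,-1,36,10,-0.8,0.3,-1,42,10,-0.8,0.3,-1,48,10,-0.8,0.3,-1,54,10,-0.8,0.3,-1,60,10,-0.8,0.3,-1,66,10,-0.8,0.3,-1,66])

```text
clock: 6.48
position: [0.4904, -0.1712, 0.062]
ee_rot: [0.0, 0.617, 0.787, 0.0]
contact_force: [3.4, 0.9, -5.0]
width: 0.0185
gripper_force: 49.0
```

```bash
python3 - <<'E'
from g import *
ims={n:get_image(n) for n in("side","top")}
s=get_state();delta(s["position"]);print(s["contact_force"],s["moment"])
a=ims["side"]["frame"][200:360,240:440,::-1];b=ims["top"]["frame"][200:320,320:470,::-1]
a=cv2.resize(a,(750,600));b=cv2.resize(b,(750,600))
cv2.imwrite("pics/s3.png",a)
E
```

```text
at [ 0.4904 -0.1712  0.0621] clock 6.58 delta [0. 0. 0.] yaw 13.98 q6 -0.71415608532791
[ 3.94111596  1.95199421 -5.52038659] [ 0.15415501 -0.62527016 -0.0103814 ]
```

View pics/s3.png

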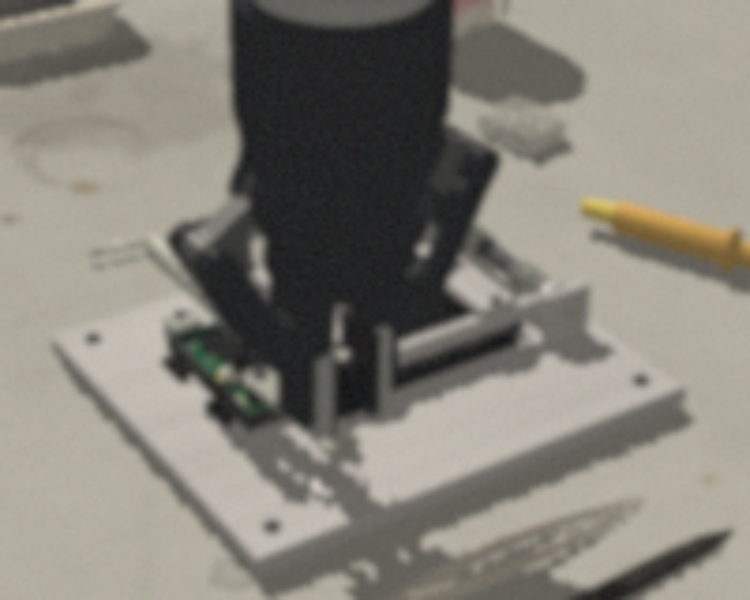

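The clip arm has left the front side and now points across toward the phone, hidden behind the fingers. I'll turn the rest of the way to the stop.

Emit:
apply_moves(deltas=[10,0,0,0,4,10,0,0,0,8,10,0,0,0,8])

```text
clock: 6.83
position: [0.4904, -0.1712, 0.0622]
ee_rot: [0.0, 0.669, 0.743, -0.0]
contact_force: [3.6, 0.6, -5.2]
width: 0.0185
gripper_force: 49.0
```

```bash
python3 - <<'E'
from g import *
s=get_state();delta(s["position"]);print(s["contact_force"],s["moment"])
E
```

```text
at [ 0.4904 -0.1712  0.0622] clock 6.83 delta [0. 0. 0.] yaw 5.97 q6 -0.5737803401701684
[ 3.5791038   0.64865431 -5.16828091] [ 0.14526622 -0.56980833  0.34512681]
```

The z moment rose to 0.35 N m, so the clip is at its stop. Lower it and let go.

Emit:
apply_moves(deltas=[10,0,0,3,-1,10,0,0,6,-2,10,0,0,6,-2,40,0,0,6,-2,40,0,0,6,-2,40,0,0,6,-2,40,0,0,6,-2,40,0,0,-10,-2,40,0,0,-35,-2,40,0,0,-60,-2,40,0,0,-80,-2,40,0,0,-80,-2])

```text
clock: 7.83
position: [0.4925, -0.1723, 0.1463]
ee_rot: [0.004, 0.657, 0.754, 0.001]
contact_force: [0.3, -0.2, -0.1]
width: 0.04
gripper_force: 0.0
```

```bash
python3 - <<'E'
from g import *
ims={n:get_image(n) for n in("side","top")}
delta([.4625,-.0975,.066])
for q in["lift_bar","clip","clip_knob","pointer_tip","hinge"]:
  o=[]
  for n,i in ims.items():
    r=place_of(q,i)[:1]; print(q,n,[(np.round(x["point"],1),round(x["score"],2)) for x in r])
    if r:o.append((i,r[0]["point"]))
  if len(o)==2: print(tri(o).round(4))
for n,i in ims.items(): print(n,"pred bar",proj(i,[.4625,-.0975,.066]))
a=ims["side"]["frame"][200:360,240:440,::-1]
cv2.imwrite("pics/s4.png",cv2.resize(a,(750,600)))
E
```

```text
at [ 0.4903 -0.1712  0.1429] clock 7.93 delta [ 76.9 -17.5  76.8] yaw 7.85 q6 -0.6068488174513512
lift_bar side [(array([290.3, 277.6]), 0.65)]
lift_bar top [(array([381.1, 282.8]), 0.63)]
[ 0.4619 -0.0977  0.0627]
clip side [(array([330.6, 322.7]), 0.69)]
clip top [(array([383.1, 282.2]), 0.26)]
[ 0.4941 -0.1159 -0.0209]
clip_knob side [(array([301.2, 261.2]), 0.66)]
clip_knob top []
pointer_tip side []
pointer_tip top [(array([342.8, 251. ]), 0.69)]
hinge side [(array([373.2, 270. ]), 0.69)]
hinge top [(array([367., 204.]), 0.91)]
[ 0.609  -0.0764  0.0274]
side pred bar [292.3273665  275.24321176]
top pred bar [380.73694546 283.70274995]
```

View pics/s4.png

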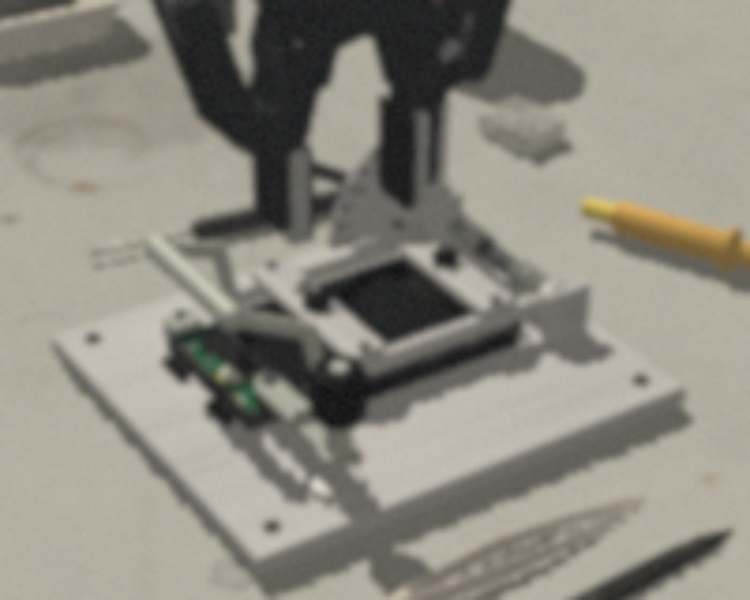

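Clip lies across the phone's bare end: knob at about pic (340,390), arm going left to the board at (285,395). The bar's middle is at (190,275), i.e. full-image (291,273), which matches the prediction. Now go over the bar and down.

Emit:
apply_moves(deltas=[30,40,-9,0,-1,30,78,-17.5,0,-1,30,78,-17.5,0,-1,30,78,-17.5,20,-1,30,78,-17.5,45,-1,30,78,-17.5,65,-1,30,78,-17.5,79,-1,30,78,-17.5,79,-1,30,78,-17.5,79,-1])

```text
clock: 9.18
position: [0.4619, -0.0961, 0.0629]
ee_rot: [-0.001, 0.65, 0.76, -0.0]
contact_force: [-0.3, 0.6, 0.1]
width: 0.03
gripper_force: 0.0
```

Emit:
apply_moves(deltas=[2,0,0,0,0,2,0,0,0,0,2,0,0,0,0,2,0,0,0,0,2,0,0,0,0,2,0,0,0,0], squeeze=50)

```text
clock: 9.68
position: [0.4626, -0.0966, 0.064]
ee_rot: [0.001, 0.65, 0.76, 0.0]
contact_force: [-1.6, -2.2, 4.7]
width: 0.0084
gripper_force: 49.1
```

```bash
python3 - <<'E'
from g import *
s=get_state();delta(s["position"]);print(s["contact_force"],s["moment"],s["width"],s["gripper_force"])
E
```

```text
at [ 0.4626 -0.0966  0.064 ] clock 9.68 delta [0. 0. 0.] yaw 8.86 q6 -0.5071811753681054
[-1.61484218 -2.19126605  4.74224157] [-0.28465638  0.23568199  0.06040533] 0.008423123663497546 49.09051716327667
```

Emit:
apply_moves(deltas=[2,0,2,-7,0,2,0,4.7,-15,0,2,0,7.7,-22,0,2,0,11,-29.4,0,2,0,14.7,-36,0,2,0,18.6,-43,0,2,0,23,-50,0,2,0,27.5,-56,0,2,0,31.5,-61,0,2,0,35.6,-65.7,0,2,0,35.6,-65.7,0,2,0,35.6,-65.7,0], squeeze=35)

```text
clock: 10.68
position: [0.4954, -0.0913, 0.1291]
ee_rot: [-0.001, 0.65, 0.76, -0.002]
contact_force: [-4.5, -6.2, -2.0]
width: 0.0081
gripper_force: 46.5
```

```bash
python3 - <<'E'
from g import *
ims={n:get_image(n) for n in("side","top")}
s=get_state();delta([.4626,-.0966,.064]);print(s["contact_force"],s["moment"],s["width"],s["gripper_force"])
for q in["lift_bar","pointer_tip","hinge","pointer"]:
  o=[]
  for n,i in ims.items():
    r=place_of(q,i)[:1]; print(q,n,[(np.round(x["point"],1),round(x["score"],2)) for x in r])
    if r:o.append((i,r[0]["point"]))
  if len(o)==2: print(tri(o).round(4))
a=ims["side"]["frame"][200:350,250:450,::-1];b=ims["top"]["frame"][185:305,320:440,::-1]
cv2.imwrite("pics/s5.png",cv2.resize(a,(800,600),interpolation=cv2.INTER_CUBIC))
E
```

```text
at [ 0.4952 -0.0913  0.1289] clock 10.78 delta [ -0.1 -32.6  65.1] yaw 8.92 q6 -0.47233241808856374
[-4.60980093 -5.95542301 -1.78672427] [-1.01054121  0.88311274  0.05754759] 0.008202089639208994 46.46002650260925
lift_bar side [(array([309.9, 235. ]), 0.77)]
lift_bar top []
pointer_tip side []
pointer_tip top []
hinge side [(array([375.5, 268.6]), 0.68)]
hinge top []
pointer side [(array([375.1, 269.9]), 0.45)]
pointer top [(array([463.4, 238.9]), 0.43)]
[ 0.529  -0.2222  0.1301]
```

View pics/s5.png

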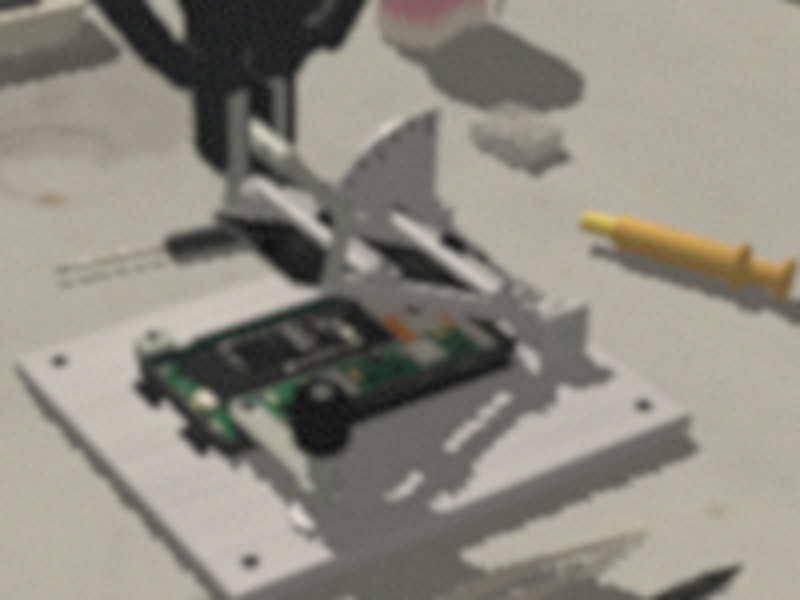

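The lifter is up with the bar between the pads (pic (265,145)), the clip still on the phone, and the quadrant behind at (395,150). The pointer is hidden now, so I'll re-measure it in the undisturbed first picture with model overlays.

```bash
python3 - <<'E'
from g import *
from scipy.optimize import minimize_scalar
yaw=np.radians(8.9);o=np.array([.5334,-.0835,0])
W=lambda P:o+R.from_euler("z",yaw).apply(np.array(P)/1e3)
out=[]
for n,tip,(x0,y0) in(("side",(308.7,239.9),(285,215)),("top",(345,251.7),(320,185))):
    i=get_image(n); f=cv2.imread(f"pics/{n}0.png")
    h=proj(i,W((80,0,26))); print(n,"hinge pred",h)
    for a in(.5,.54,.58,.62): print(a,proj(i,W((80-110*np.cos(a),54,26+110*np.sin(a)))).round(1))
    c=cv2.resize(f[y0:y0+75,x0:x0+100],(400,300),interpolation=cv2.INTER_CUBIC); d=c.copy()
    for a,col in((.5,(0,0,255)),(.56,(0,255,0)),(.62,(255,0,0))):
        p=[tuple(int(v) for v in (proj(i,W((80-r*np.cos(a),54,26+r*np.sin(a))))-[x0,y0])*4+1.5) for r in(60,112)]
        cv2.line(d,*p,col,1)
    out.append(np.hstack([c,d]))
cv2.imwrite("pics/p6.png",np.vstack(out))
E
```

```text
side hinge pred [373.39548877 268.7701922 ]
0.5 [305.3 242.1]
0.54 [306.5 239.6]
0.58 [307.7 237.2]
0.62 [309.  234.7]
top hinge pred [364.03843466 202.17440748]
0.5 [342.3 254.6]
0.54 [342.2 253. ]
0.58 [342.  251.2]
0.62 [341.8 249.4]
```

View pics/p6.png

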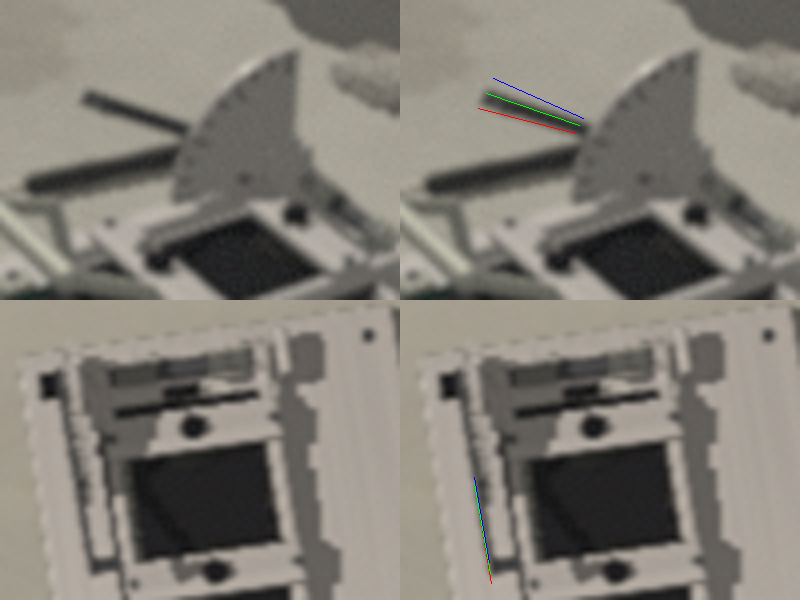

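Pointer is clear in the side view: it runs from tip (85,97) to (185,130) in the crop, close to the 0.56 overlay in position and slope. I estimate pointer ≈ 0.555 rad, and the lifter is at about 0.47, so raise by about 0.085.

Emit:
apply_moves(deltas=[2,0,2.3,-2.5,0,2,-0.5,4.6,-5,0,2,-0.5,7,-7.4,0,2,-0.5,9.3,-9.6,0,2,-0.5,9.3,-9.6,0,2,-0.5,9.3,-9.6,0,2,-0.5,9.3,-9.6,0])

```text
clock: 11.87
position: [0.5036, -0.09, 0.1384]
ee_rot: [-0.003, 0.65, 0.76, -0.003]
contact_force: [-5.8, -5.1, -1.0]
width: 0.008
gripper_force: 46.2
```

```bash
python3 - <<'E'
from g import *
yaw=np.radians(8.9);o=np.array([.5334,-.0835,0])
W=lambda P:o+R.from_euler("z",yaw).apply(np.array(P)/1e3)
i=get_image("side");delta([.4626,-.0966,.064]);s=get_state();print(s["contact_force"],s["gripper_force"])
print(place_of("lift_bar",i)[:1])
L=lambda t,x,y,z:W((80-(-x)*np.cos(t)+z*np.sin(t)*1,y,26+(-x)*np.sin(t)+z*np.cos(t)))
for t in(.45,.5,.55,.6): print(t,"bar",proj(i,L(t,-152,0,40)).round(1))
x0,y0=285,195
c=cv2.resize(i["frame"][y0:y0+75,x0:x0+100,::-1],(800,600),interpolation=cv2.INTER_CUBIC)
for t,col in((.49,(0,0,255)),(.555,(0,255,0)),(.62,(255,0,0))):
    for A,B in(((-35,-40,4),(-105,-40,4)),((-152,-30,40),(-152,30,40))):
        p=[tuple(int(v) for v in (proj(i,L(t,*q))-[x0,y0])*8+3.5) for q in(A,B)];cv2.line(c,*p,col,1)
cv2.imwrite("pics/p7.png",c)
E
```

```text
at [ 0.5036 -0.09    0.1383] clock 11.92 delta [ -0.2 -41.   74.6] yaw 8.91 q6 -0.46493274717968247
[-5.59638585 -5.07571099 -1.12892019] 46.192190051078796
[]
0.45 bar [310.  231.5]
0.5 bar [313.1 227. ]
0.55 bar [316.4 222.6]
0.6 bar [319.8 218.4]
```

View pics/p7.png

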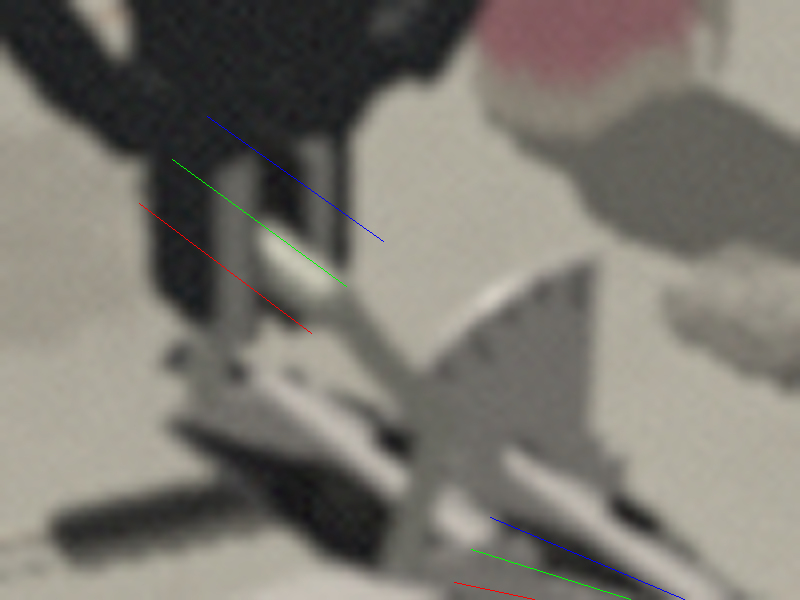

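Bar end is at about (300,275) in the crop, between the 0.49 and 0.555 overlays, nearer the latter; TCP kinematics say 0.53–0.56. One last comparison uses the side arm, checking model bias against the closed picture.

```bash
python3 - <<'E'
from g import *
yaw=np.radians(8.9);o=np.array([.5334,-.0835,0])
W=lambda P:o+R.from_euler("z",yaw).apply(np.array(P)/1e3)
L=lambda t,x,y,z:W((80+x*np.cos(t)+z*np.sin(t),y,26-x*np.sin(t)+z*np.cos(t)))
i=get_image("side")
def pan(f,ts,x0,y0):
    c=cv2.resize(f[y0:y0+75,x0:x0+100],(800,600),interpolation=cv2.INTER_CUBIC)[:, :]
    c=cv2.resize(f[y0:y0+100,x0:x0+66],(400,606),interpolation=cv2.INTER_CUBIC)[:600]
    for t,col in ts:
        for A,B in(((-30,-40,-4),(-110,-40,-4)),((-152,-30,40),(-152,-10,40))):
            p=[tuple(int(v) for v in (proj(i,L(t,*q))-[x0,y0])*400/66+2.5) for q in(A,B)];cv2.line(c,*p,col,1)
    return c
a=pan(cv2.imread("pics/side0.png"),[(0,(0,255,0))],300,215)
b=pan(np.ascontiguousarray(i["frame"][:,:,::-1]),[(.49,(0,0,255)),(.555,(0,255,0)),(.62,(255,0,0))],310,205)
cv2.imwrite("pics/p8.png",np.hstack([a,b]))
# numeric bar check in the closed pose
print("closed pred bar",proj(i,L(0,-152,0,40)),"nets 292,276 / 290.3,277.6")
print([(x["point"],x["score"]) for x in place_of("lift_bar",i)+place_of("hinge",i)])
E
```

```text
closed pred bar [291.50295862 274.31661753] nets 292,276 / 290.3,277.6
[([315.7, 226.8], 0.66), ([373.7, 269.6], 0.64)]
```

View pics/p8.png

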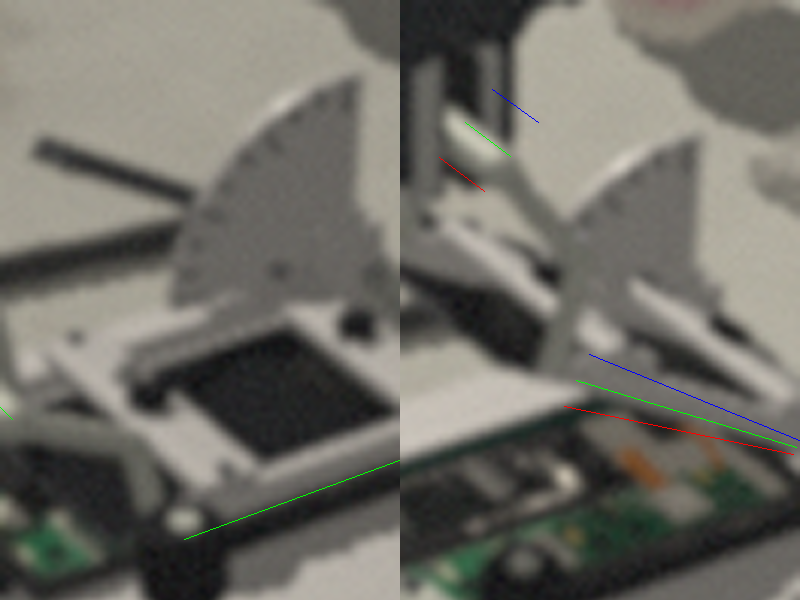

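The arm's lower edge and the bar both sit between the 0.49 and 0.555 overlays, and the network's bar point agrees at about 0.53. I'll raise about 0.03 more and hold.

Emit:
apply_moves(deltas=[2,0,1.7,-1.7,0,2,0,3.4,-3.3,0,2,0,3.4,-3.3,0,2,0,3.4,-3.3,0,2,0,3.4,-3.3,0,2,0,3.4,-3.3,0,2,0,3.4,-3.3,0,2,0,3.4,-3.3,0,2,0,3.4,-3.3,0,2,0,3.4,-3.3,0,2,0,3.4,-3.3,0,2,0,3.4,-3.3,0])

```text
clock: 13.12
position: [0.507, -0.0895, 0.142]
ee_rot: [-0.002, 0.65, 0.76, -0.002]
contact_force: [-7.5, -4.6, 1.1]
width: 0.0082
gripper_force: 46.0
```

```bash
python3 - <<'E'
from g import *
i=get_image("side");delta([.4626,-.0966,.064])
print([(x["point"],x["score"]) for q in("lift_bar","pointer_tip","clip_knob","clip") for x in place_of(q,i)[:1]])
s=get_state();print(s["contact_force"],s["gripper_force"],s["width"])
E
```

```text
at [ 0.507  -0.0895  0.1419] clock 13.17 delta [ -0.2 -44.4  78.2] yaw 8.91 q6 -0.4619918392074925
[([318.2, 224.6], 0.76), ([305.2, 240.2], 0.51), ([328.2, 307.5], 0.88), ([331.2, 326.9], 0.81)]
[-6.575687   -5.1013176   0.52237628] 45.98785936832428 0.007973035641142887
```

```bash
python3 -c "
from rig import *
print(sign_off())"
```

```text
the job is handed in; nothing more can be done
None
```

I handed the job in at about 13 s of the 48 s allowed; no verdict came back. The clip is closed on the phone's bare end and let go. The gripper is holding the lifter at about 0.565 rad, against a pointer I measured at about 0.555 rad (limit 0.07 rad). Both angles are estimates from the camera images and arm position.

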